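# Switch off the stirring place that was left on

## Task

One place of the four-place stirrer has been left switched on: its key is latched down. With the fingertips, tap each of the four keys lightly, one after the other from the leftmost to the rightmost as the robot sees them, without clicking any of them; then press the one you found latched down until it clicks and let it spring up, so that all four keys stand up. Do not click any other key in, and leave the flasks, cork, tubes, tub, cap and tip box where they stand.

Things in the scene. Friction and masses are not known exactly. Their poses are not given: they have to be found in the camera images.
- stirrer: four-place magnetic stirrer, fixed: white housing 210 mm deep (x), 430 mm wide (y), flat top 60 mm above the bench. Origin: centre of its underside; x points away from the robot, y to its left, z up. Four round steel plates, 94 mm across, 3 mm high, stand at x 42, y 150, 50, -50, -150 mm. The keys are in a row at x -72 mm, one before each plate; names a to d are in no order.
- key_strip (a point): middle of the key row: on the housing's top, 60 mm above the bench, midway between the second and the third key; x, y, z as the stirrer's. The four keys stand 150 and 50 mm to either side of it along y, each in a black bezel 36 mm square and 3 mm high; nothing but the cork rises above an up key within 45 mm of a key.
- key_a: white push-push key, square cap 24 x 24 mm; origin: centre of its flat top, moving with it. Up (off), the top is 72 mm above the bench; latched down (on), about 4.2 mm lower. Up it yields from 1.8 N on by 0.28 N per mm; latched it is solid up to 3 N, then yields alike. About 8 mm below the up height (4 N) it clicks; stop at 8.8 mm. Let go, a clicked latched key rises, a clicked up key stays latched.
- key_b: a key identical to key_a (24 x 24 mm cap, same heights, stiffness, click and stop); origin: centre of its flat top, moving with it. Which of the four is latched, and which stands where, differs from start to start. A push short of the click changes nothing.
- key_c: a key identical to key_a (24 x 24 mm cap, same heights, stiffness, click and stop); origin: centre of its flat top, moving with it. Which of the four is latched, and which stands where, differs from start to start. A push short of the click changes nothing.
- key_d: a key identical to key_a (24 x 24 mm cap, same heights, stiffness, click and stop); origin: centre of its flat top, moving with it. Which of the four is latched, and which stands where, differs from start to start. A push short of the click changes nothing.
- flask_a: conical glass flask with a cork in its neck, standing on one of the stirrer's plates: 85 mm across the foot, 165 mm tall with the cork; origin at the centre of its foot. Leave alone.
- flask_b: open conical glass flask on another of the plates: 85 mm across the foot, 140 mm tall; origin at the centre of its foot. Leave alone.
- cork: spare cork stopper standing on the stirrer's key strip between the second and the third key: 37 mm across, 42 mm tall; origin at the centre of its foot. Leave alone.
- tube_a: clear 50 ml tube with a blue screw cap, standing on the bench to the left of the stirrer: 34 mm across the cap, 117 mm tall; origin at the centre of its foot. Leave alone.
- tube_b: second such tube, standing to the right of the stirrer; origin at the centre of its foot. Leave alone.
- tub: white lidded plastic tub to the left of the stirrer: 96 mm across, 88 mm tall; origin at the centre of its foot. Leave alone.
- tip_box: blue box of pipette tips to the right of the stirrer: 85 x 125 mm, 59 mm tall; origin at the centre of its underside. Leave alone.
- screw_cap: loose blue screw cap lying on the bench between the robot and the stirrer: 34 mm across, 14 mm tall; origin at the centre of its underside. Leave alone.

How it is judged:
By the outcome, as a careful person would: the job done as asked, in the order asked, and still so for the second after the job is handed in, with the robot touching nothing.
It also fails if it takes over 54 s, if anything falls off the work surface, if the arm or the gripper's body presses on something with over 40 N, if the wrist force passes 120 N, or if a joint passes its speed limit or range.

## Robot

A 7-joint arm with a two-finger parallel gripper is mounted at the origin on the work surface. World frame = base frame: x ahead of the robot, y to its left, z up, the work surface at z = 0. Lengths are in mm, angles in rad, forces in N, time in s.
With the tool pointing down it reaches from about 400 to 900 mm from the base axis. Payload 5.5 kg.
Tool frame: the origin (TCP) lies on the centre line of the jaws, within the pads' length; the fingertips stand 17 mm ahead of it and the grasp point (between the pads) lies 2 mm behind it; z points along the fingers, y is the line along which they close (so a half turn about z gives the same grasp; the last joint's range is limited). The gripper opens to 92 mm and grips with 3 to 60 N. Pads are 19 mm wide; open, the fingers measure 130 mm over their backs; the gripper's body (75 mm by 190 mm) begins 47 mm behind the grasp point.
Start: joints at [1.458, 0.501, -0.427, 1.55, 0.221, 1.138, -0.21], TCP at [238.593, -604.626, 243.729] pointing down, gripper open.
Joint ranges: [-2.88, 2.88], [-0.31, 2.03], [-1.54, 1.56], [0.2, 2.42], [-1.41, 4.55], [0.19, 2.02], [-2.57, 2.57]. Speed limits (rad/s): [2.57, 2.57, 3.14, 3.14, 3.14, 3.14, 3.14].

## Interface

Orientations are given as a unit quaternion [w, x, y, z].
In Python, from cell import sensors, viewer, ticket, models gives the robot as it stands.
- The arm moves only by the tool carry_out, never from a script. Its argument "rows" is text: rows parted by semicolons, each of 7 numbers parted by spaces: the opening, from 0 (shut) to 1 (fully open), then the shift along the tool's x, y, z in mm, then the turn, a rotation vector about the tool's x, y, z in rad. A call has 1 to 20 rows; each row is the pose to reach, as a shift and turn from the pose commanded when the call began, along the tool's axes at that moment; what a row does not reach only later rows make up. A row lasts 1/8 s, in which the tool goes at most 62.5 mm and 10.7 degrees, less where a joint would pass 70% of its speed; a pose out of reach is approached as far as the arm can. A call with a gripper value outside its range is refused whole. The fingers move at their own pace and stop on an object; "newtons" is the grip in N (left out, the last holds). Time passes only in rows, so rows that repeat a pose let the fingers close. It gives the time, the measured TCP pose, the force, the opening and the grip force at its end, in the units of the state.
- sensors.read_state(): the state, without advancing time (a new reading comes with each control period).
- viewer.get_image(name): name is "scene" or "top"; returns a dict with "frame" (480x640x3 uint8, red, green, blue), "fx", "fy", "cx", "cy" (pixels), "eye" and "orientation" of the camera in the world. Camera axes: x right, y up, looking along -z (the intrinsics and any distortion apply to the point x, -y, -z); pixel columns grow to the right and rows downward; lengths in mm; the calibration is good to about 2 mm. A picture is of the moment at which its call begins. There is no depth.
- ticket.finish_job(): hands the job in; it is judged then, once.
Trained networks look in the newest picture that a camera, given by its name, has taken for a name from the list of things; names that differ only in an ending like _2 or _b are one class to them, and where a whole thing is asked for, a point or a joint stands for the part that bears it (a point fixed in the world has none). Each returns a list of dicts, best first, with "conf" (0 to 1); they miss things now and then, are a little off and sometimes report something else, mostly with a low value. They report only what shows in the picture. A call takes as long as a camera call.
- models.boxes_of(query, camera): "box" ([left, top, right, bottom] in pixels, round what is visible of it).
- models.outline_of(query, camera): "region" (480x640 bool, what is visible of it) and "box" ([left, top, right, bottom] in pixels, round what is visible of it).
The state is a dict: "time_s": time; "joints": joint angles; "joint_vel": joint speeds; "joint_efforts": joint torques, N m; "tcp_pos": TCP position; "tcp_rot": TCP orientation; "wrist_force": force on the tool from outside, world axes, zero at the start; "wrist_torque": the same for the moment, N m; "grip_width": finger opening in mm; "grip_force": force on a finger pad.
Only numpy, scipy, OpenCV 4.12 (cv2) and the standard library are available. Lean on these libraries where they do the work, as an engineer would, in place of code of your own. Each camera call takes 0.05 s, during which the arm holds its last target. There are 200 camera calls.

## Working session

There is one attempt and no reset: what is moved stays moved. The work goes in short steps, Python scripts to look and compute and a tool call to move; the robot and the scene stay as the last step left them, time stands still between calls to the robot, and variables do not carry over. Pictures are saved under pics/ and viewed, at most 10 in all, crops included, and the job is handed in when it is done.

Besides the shell and the picture viewer there is one more tool, called after "Emit:" by a JSON object that holds its "fn" and its "kwargs", one argument or row to a line. carry_out: Moves the arm, as the interface text tells. Its arguments: {"type":"object","properties":{"rows":{"type":"string"},"newtons":{"type":"number"}},"required":["rows"]}

```bash
ls; mkdir -p pics; python3 - <<'E'
from cell import sensors, viewer, models
import cv2
s=sensors.read_state(); print({k:s[k] for k in('time_s','tcp_pos','tcp_rot','wrist_force','grip_width')})
for c in('scene','top'):
    i=viewer.get_image(c); cv2.imwrite(f'pics/{c}.png',i['frame'][:,:,::-1]); print(c,{k:v for k,v in i.items() if k!='frame'})
    for q in('key_a','stirrer','cork'):
        print(q,[(r['box'],round(r['conf'],2)) for r in models.boxes_of(q,c)][:6])
E
```

```text
pics
{'time_s': 0.0, 'tcp_pos': array([ 238.25902121, -604.0407779 ,  242.69297516]), 'tcp_rot': array([-9.53824414e-04,  9.82395949e-01,  1.86808102e-01, -1.53091789e-04]), 'wrist_force': array([ 0.13000333, -0.3485779 ,  0.4436033 ]), 'grip_width': 91.30670074173578}
scene {'fx': 551.8364957868539, 'fy': 551.8364957868539, 'cx': 329.3415001323676, 'cy': 236.8487125310519, 'eye': array([1073.06699855,  891.59726026,  899.80069076]), 'orientation': array([0.23231224, 0.09994089, 0.41474627, 0.87408717])}
key_a [([336.7, 228.8, 349.1, 236.9], 0.58), ([358.7, 248.1, 372.0, 263.6], 0.47), ([320.8, 204.5, 330.6, 212.7], 0.47)]
stirrer [([251.6, 199.5, 416.6, 354.4], 0.7)]
cork [([338.3, 230.0, 350.9, 236.7], 0.59), ([354.9, 334.7, 411.7, 398.1], 0.16)]
top {'fx': 435.76855235509316, 'fy': 435.76855235509316, 'cx': 312.2399653987108, 'cy': 240.1136037088238, 'eye': array([478.88092882,  19.94246548, 912.14366018]), 'orientation': array([ 0.71256226,  0.06059126, -0.0551387 , -0.69680948])}
key_a [([318.2, 268.5, 331.8, 282.4], 0.69), ([268.4, 266.8, 281.1, 275.8], 0.51), ([216.0, 259.5, 226.8, 276.7], 0.42)]
stirrer [([189.6, 171.1, 410.8, 303.9], 0.88)]
cork [([286.0, 262.8, 308.5, 283.2], 0.77), ([153.0, 236.4, 185.0, 259.1], 0.28)]
```

View pics/top.png

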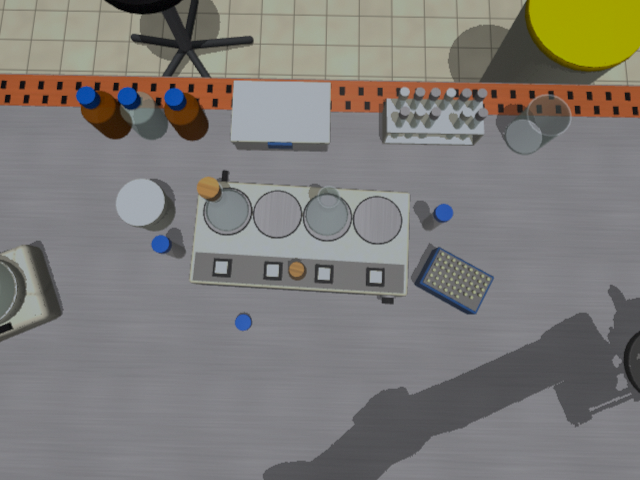

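View pics/scene.png

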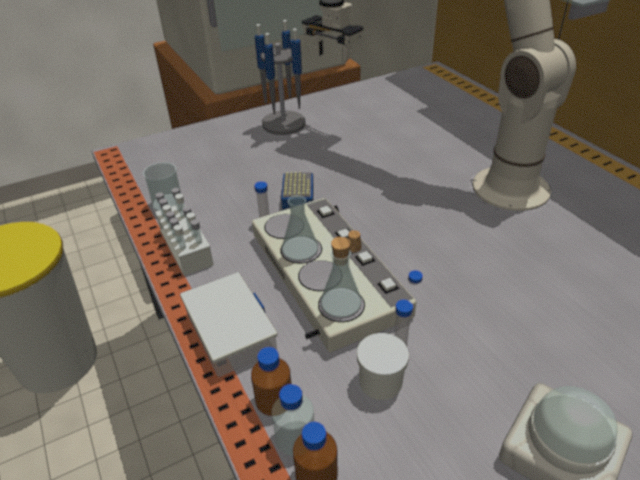

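The top view shows the four white caps at about (222,267), (273,270), (324,273) and (375,277). The cork is between the second and third at (297,270), and the flasks stand on the plates behind. The scene view agrees. Next I'll fit the key row.

```bash
cat > h.py <<'E'
import numpy as np, cv2
from scipy.spatial.transform import Rotation as R
def rot(q): return R.from_quat([q[1],q[2],q[3],q[0]])
def ground(i,u,v,z):
    d=rot(i['orientation']).apply([(u-i['cx'])/i['fx'],-(v-i['cy'])/i['fy'],-1.]); e=np.array(i['eye'])
    return e+d*(z-e[2])/d[2]
def proj(i,p):
    c=rot(i['orientation']).inv().apply(np.array(p)-i['eye']); return np.array([i['cx']+i['fx']*c[0]/-c[2], i['cy']-i['fy']*c[1]/-c[2]])
E
python3 - <<'E'
from h import *
from cell import viewer,sensors
def caps(cam,seeds):
    i=viewer.get_image(cam); g=cv2.cvtColor(i['frame'],cv2.COLOR_RGB2GRAY); out=[]
    for u,v in seeds:
        n,l,s,c=cv2.connectedComponentsWithStats((g>150).astype(np.uint8)); 
        k=min((j for j in range(1,n) if 15<s[j,4]<400),key=lambda j:np.hypot(*(c[j]-[u,v])))
        out.append(ground(i,*c[k],72)); print(cam,c[k].round(1),s[k],out[-1].round(1))
    return i,np.array(out)
i,K=caps('top',[(222,267),(273,270),(324,273),(375,277)])
j,S=caps('scene',[(388,285),(365,257),(345,235),(326,211)])
for P in(K,S):
    d=P[0]-P[3]; print('mean',P.mean(0).round(1),'yaw',np.arctan2(-d[0],d[1]),'spacing',np.linalg.norm(np.diff(P,axis=0),axis=1).round(1))
big=np.hstack([cv2.resize(j['frame'][190:310,290:430],(780,600)*1,interpolation=cv2.INTER_CUBIC)])
cv2.imwrite('pics/z.png',big[:,:,::-1])
q=sensors.read_state()['tcp_rot']; print(rot(q).as_matrix().round(3))
E
```

```text
top [220.8 267. ] [215 262  12  11 120] [561.1 204.   72. ]
top [272. 270.] [267 265  11  11 120] [557.4 104.4  72. ]
top [323.6 273.2] [318 268  12  11 116] [553.4   4.7  72. ]
top [375.  276.4] [370 271  11  12 119] [549.6 -94.5  72. ]
scene [387.9 282.5] [382 278  13  10  82] [562.  205.7  72. ]
scene [364.6 255.3] [359 252  12   8  68] [558.3 106.1  72. ]
scene [343.6 232.4] [339 229  10   8  53] [557.6  11.1  72. ]
scene [325. 209.] [320 206  11   7  51] [550.4 -93.2  72. ]
mean [555.4  54.6  72. ] yaw -0.03865009876900879 spacing [99.6 99.8 99.2]
mean [557.1  57.4  72. ] yaw -0.038778936548117045 spacing [ 99.7  95.  104.5]
[[ 0.93   0.367 -0.   ]
 [ 0.367 -0.93   0.   ]
 [ 0.    -0.    -1.   ]]
```

View pics/z.png

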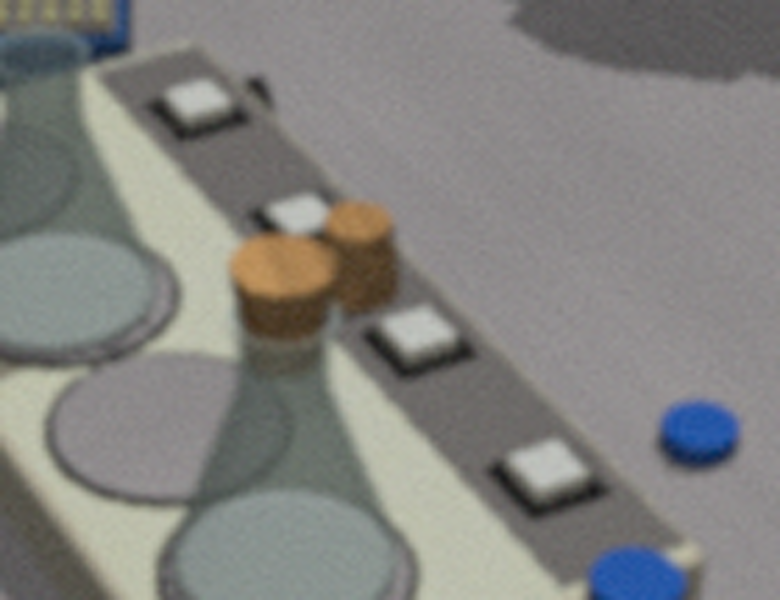

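The corked flask stands behind the leftmost key and the cork lies clear between keys 2 and 3. The fitted row centre is (555.6, 54.9) with yaw -0.0386, and the spacing comes out at 99.5 mm against the 100 mm given. I'll move above the leftmost key with the fingers shut and the closing line along the row.

Emit:
{"fn": "carry_out", "kwargs": {
  "rows": "0 300 -317 0 0 0 0.2;0 300 -317 0 0 0 0.2;0 300 -317 0 0 0 0.2;0 300 -317 0 0 0 0.2;0 300 -317 0 0 0 0.2;0 300 -317 0 0 0 0.2;0 300 -317 0 0 0 0.2;0 597 -633.5 0 0 0 0.4146;0 597 -633.5 0 0 0 0.4146;0 597 -633.5 0 0 0 0.4146;0 597 -633.5 0 0 0 0.4146;0 597 -633.5 0 0 0 0.4146;0 597 -633.5 0 0 0 0.4146;0 597 -633.5 0 0 0 0.4146;0 597 -633.5 0 0 0 0.4146;0 597 -633.5 0 0 0 0.4146;0 597 -633.5 0 0 0 0.4146",
  "newtons": 20
}}

```text
time_s: 2.62
tcp_pos: [561.4, 201.6, 243.6]
tcp_rot: [0.001, 1.0, -0.021, -0.0]
wrist_force: [-0.6, -0.8, -0.6]
grip_width: 0.5
grip_force: 0.0
```

Emit:
{"fn": "carry_out", "kwargs": {
  "rows": "0 0 0 50 0 0 0;0 0 0 100 0 0 0;0 0 0 140 0 0 0;0 0 0 148 0 0 0;0 0 0 148 0 0 0;0 0 0 148 0 0 0"
}}

```text
time_s: 3.38
tcp_pos: [562.9, 204.0, 97.9]
tcp_rot: [-0.001, 1.0, -0.02, 0.002]
wrist_force: [-0.3, -0.0, 0.3]
grip_width: 0.5
grip_force: 0.0
```

```bash
python3 - <<'E'
from h import *
from cell import viewer,sensors
s=sensors.read_state();print(s['tcp_pos'],s['wrist_force'],rot(s['tcp_rot']).as_rotvec())
i=viewer.get_image('scene');t=viewer.get_image('top')
a=cv2.resize(i['frame'][210:330,310:470],(400,300),interpolation=cv2.INTER_CUBIC)
b=cv2.resize(t['frame'][210:330,150:310],(400,300),interpolation=cv2.INTER_CUBIC)
cv2.imwrite('pics/n.png',np.hstack([a,b])[:,:,::-1])
E
```

```text
[562.88116694 204.01753469  97.86145281] [-0.2945427  -0.00388036  0.27714034] [-3.13997494  0.06199584 -0.00514561]
```

View pics/n.png

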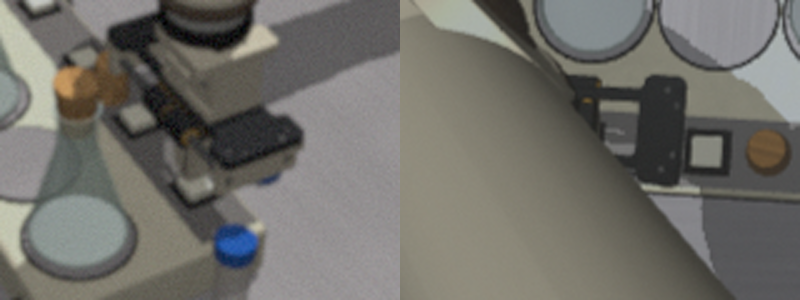

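The fingertips sit over the leftmost cap and clear of the flask. I'll feel downwards from here.

Emit:
{"fn": "carry_out", "kwargs": {
  "rows": "0 0 0 5 0 0 0;0 0 0 5 0 0 0"
}}

```text
time_s: 3.72
tcp_pos: [561.2, 203.6, 90.6]
tcp_rot: [0.0, 1.0, -0.019, -0.0]
wrist_force: [-0.3, -0.9, 0.1]
grip_width: 0.4
grip_force: 0.0
```

Emit:
{"fn": "carry_out", "kwargs": {
  "rows": "0 0 0 1 0 0 0;0 0 0 1 0 0 0"
}}

```text
time_s: 3.98
tcp_pos: [561.3, 203.8, 89.6]
tcp_rot: [0.0, 1.0, -0.019, -0.0]
wrist_force: [-0.2, -0.4, 0.0]
grip_width: 0.7
grip_force: 0.0
```

Emit:
{"fn": "carry_out", "kwargs": {
  "rows": "0 0 0 1 0 0 0;0 0 0 1 0 0 0"
}}

```text
time_s: 4.22
tcp_pos: [561.4, 203.9, 88.8]
tcp_rot: [-0.0, 1.0, -0.019, 0.0]
wrist_force: [-0.3, -0.8, 1.5]
grip_width: -0.1
grip_force: 0.9
```

Emit:
{"fn": "carry_out", "kwargs": {
  "rows": "0 0 0 1 0 0 0;0 0 0 1 0 0 0"
}}

```text
time_s: 4.47
tcp_pos: [561.5, 203.9, 87.8]
tcp_rot: [-0.0, 1.0, -0.019, 0.0]
wrist_force: [-1.0, -0.3, 2.0]
grip_width: 0.6
grip_force: 1.1
```

Key 1 is up: contact at 88.8 mm, and 2.0 N at 1 mm deeper. Next is key 2.

Emit:
{"fn": "carry_out", "kwargs": {
  "rows": "0 0 0 -20 0 0 0;0 0 0 -20 0 0 0;0 0 50 -20 0 0 0;0 0 100 -20 0 0 0;0 0 100 -20 0 0 0;0 0 100 -5 0 0 0;0 0 100 -2.5 0 0 0;0 0 100 -2.5 0 0 0"
}}

```text
time_s: 5.48
tcp_pos: [556.9, 105.4, 89.7]
tcp_rot: [-0.0, 1.0, -0.018, -0.001]
wrist_force: [0.4, -0.6, 0.0]
grip_width: 0.6
grip_force: 0.0
```

Emit:
{"fn": "carry_out", "kwargs": {
  "rows": "0 0 0 1.5 0 0 0;0 0 0 1.5 0 0 0"
}}

```text
time_s: 5.72
tcp_pos: [557.6, 105.0, 89.0]
tcp_rot: [-0.0, 1.0, -0.019, 0.0]
wrist_force: [-0.9, 0.6, 2.7]
grip_width: 0.4
grip_force: 0.9
```

Emit:
{"fn": "carry_out", "kwargs": {
  "rows": "0 0 0 1 0 0 0;0 0 0 1 0 0 0"
}}

```text
time_s: 5.98
tcp_pos: [557.9, 104.2, 88.0]
tcp_rot: [-0.0, 1.0, -0.019, 0.0]
wrist_force: [-0.3, 1.5, 2.2]
grip_width: 0.3
grip_force: 1.0
```

Key 2 is up too. I'll go high over the cork to key 3.

Emit:
{"fn": "carry_out", "kwargs": {
  "rows": "0 0 0 -30 0 0 0;0 0 0 -60 0 0 0;0 0 0 -60 0 0 0;0 0 50 -60 0 0 0;0 0 100 -60 0 0 0;0 0 100 -60 0 0 0;0 0 100 -60 0 0 0;0 0 100 -25 0 0 0;0 0 100 -6 0 0 0;0 0 100 -3 0 0 0;0 0 100 -3 0 0 0"
}}

```text
time_s: 7.35
tcp_pos: [553.9, 4.7, 91.0]
tcp_rot: [-0.0, 1.0, -0.019, 0.0]
wrist_force: [0.3, 0.1, 0.4]
grip_width: 0.3
grip_force: 0.0
```

Emit:
{"fn": "carry_out", "kwargs": {
  "rows": "0 0 0 1.5 0 0 0;0 0 0 1.5 0 0 0"
}}

```text
time_s: 7.6
tcp_pos: [554.1, 3.9, 89.8]
tcp_rot: [0.0, 1.0, -0.019, 0.001]
wrist_force: [0.4, 0.5, -0.1]
grip_width: 0.3
grip_force: 0.0
```

Emit:
{"fn": "carry_out", "kwargs": {
  "rows": "0 0 0 1 0 0 0;0 0 0 1 0 0 0"
}}

```text
time_s: 7.85
tcp_pos: [553.7, 3.8, 88.4]
tcp_rot: [0.0, 1.0, -0.019, 0.0]
wrist_force: [-0.3, -0.3, 0.1]
grip_width: 0.7
grip_force: 0.0
```

Emit:
{"fn": "carry_out", "kwargs": {
  "rows": "0 0 0 1 0 0 0;0 0 0 1 0 0 0"
}}

```text
time_s: 8.1
tcp_pos: [553.6, 3.9, 87.2]
tcp_rot: [-0.0, 1.0, -0.019, -0.0]
wrist_force: [0.1, 0.6, 0.1]
grip_width: 0.6
grip_force: 0.0
```

Emit:
{"fn": "carry_out", "kwargs": {
  "rows": "0 0 0 1 0 0 0;0 0 0 1 0 0 0"
}}

```text
time_s: 8.35
tcp_pos: [553.5, 3.9, 86.1]
tcp_rot: [-0.0, 1.0, -0.019, -0.0]
wrist_force: [-0.4, 0.5, 1.3]
grip_width: 0.8
grip_force: 0.0
```

Emit:
{"fn": "carry_out", "kwargs": {
  "rows": "0 0 0 0.8 0 0 0;0 0 0 0.8 0 0 0"
}}

```text
time_s: 8.6
tcp_pos: [553.6, 4.0, 85.4]
tcp_rot: [-0.0, 1.0, -0.019, -0.0]
wrist_force: [-0.4, 0.1, 0.5]
grip_width: 0.4
grip_force: 0.0
```

Emit:
{"fn": "carry_out", "kwargs": {
  "rows": "0 0 0 0.6 0 0 0;0 0 0 0.6 0 0 0"
}}

```text
time_s: 8.85
tcp_pos: [553.7, 4.0, 85.0]
tcp_rot: [0.0, 1.0, -0.019, 0.0]
wrist_force: [-0.5, -0.2, 3.2]
grip_width: 0.5
grip_force: 1.4
```

Key 3 is the latched one, solid at 85 mm. Now I'll tap key 4 before returning to it.

Emit:
{"fn": "carry_out", "kwargs": {
  "rows": "0 0 0 -25 0 0 0;0 0 0 -25 0 0 0;0 0 50 -25 0 0 0;0 0 100 -25 0 0 0;0 0 100 -25 0 0 0;0 0 100 -9 0 0 0;0 0 100 -6 0 0 0;0 0 100 -6 0 0 0"
}}

```text
time_s: 9.85
tcp_pos: [549.3, -94.3, 90.1]
tcp_rot: [-0.0, 1.0, -0.018, -0.001]
wrist_force: [0.3, -0.6, -0.4]
grip_width: 0.0
grip_force: 0.0
```

Emit:
{"fn": "carry_out", "kwargs": {
  "rows": "0 0 0 1.5 0 0 0;0 0 0 1.5 0 0 0"
}}

```text
time_s: 10.1
tcp_pos: [550.1, -95.5, 89.5]
tcp_rot: [-0.0, 1.0, -0.019, 0.0]
wrist_force: [-1.1, -0.4, 0.3]
grip_width: 0.6
grip_force: 0.0
```

Emit:
{"fn": "carry_out", "kwargs": {
  "rows": "0 0 0 1 0 0 0;0 0 0 1 0 0 0"
}}

```text
time_s: 10.35
tcp_pos: [550.1, -95.7, 88.6]
tcp_rot: [-0.0, 1.0, -0.019, 0.0]
wrist_force: [-1.1, 1.4, 2.0]
grip_width: 0.4
grip_force: 0.9
```

Emit:
{"fn": "carry_out", "kwargs": {
  "rows": "0 0 0 0.6 0 0 0;0 0 0 0.6 0 0 0"
}}

```text
time_s: 10.6
tcp_pos: [550.1, -95.9, 87.9]
tcp_rot: [-0.0, 1.0, -0.019, 0.0]
wrist_force: [-0.1, 1.5, 1.8]
grip_width: 0.3
grip_force: 1.0
```

Emit:
{"fn": "carry_out", "kwargs": {
  "rows": "0 0 0 -22 0 0 0;0 0 0 -22 0 0 0;0 0 -50 -22 0 0 0;0 0 -100 -22 0 0 0;0 0 -100 -22 0 0 0;0 0 -100 -4 0 0 0;0 0 -100 0 0 0 0;0 0 -100 4 0 0 0;0 0 -100 6 0 0 0;0 0 -100 6 0 0 0"
}}

```text
time_s: 11.85
tcp_pos: [553.8, 3.1, 81.9]
tcp_rot: [0.0, 1.0, -0.02, 0.0]
wrist_force: [-1.4, -1.4, 3.1]
grip_width: 0.6
grip_force: 1.9
```

Emit:
{"fn": "carry_out", "kwargs": {
  "rows": "0 0 0 0.8 0 0 0;0 0 0 0.8 0 0 0"
}}

```text
time_s: 12.1
tcp_pos: [554.1, 3.5, 81.2]
tcp_rot: [0.0, 1.0, -0.02, 0.0]
wrist_force: [0.0, -3.2, 5.0]
grip_width: 0.5
grip_force: 2.0
```

Emit:
{"fn": "carry_out", "kwargs": {
  "rows": "0 0 0 0.5 0 0 0;0 0 0 0.5 0 0 0"
}}

```text
time_s: 12.35
tcp_pos: [554.1, 3.7, 80.6]
tcp_rot: [0.0, 1.0, -0.019, 0.0]
wrist_force: [-0.9, -2.7, 4.4]
grip_width: 0.7
grip_force: 2.0
```

Emit:
{"fn": "carry_out", "kwargs": {
  "rows": "0 0 0 0.5 0 0 0;0 0 0 0.5 0 0 0"
}}

```text
time_s: 12.6
tcp_pos: [554.1, 3.8, 80.5]
tcp_rot: [0.0, 1.0, -0.019, 0.0]
wrist_force: [-1.0, -3.7, 7.4]
grip_width: 0.6
grip_force: 3.7
```

It hit the stop at 7.4 N, so it has clicked. I'll lift slowly and feel whether the key follows up to its full height.

Emit:
{"fn": "carry_out", "kwargs": {
  "rows": "0 0 0 -4 0 0 0;0 0 0 -7 0 0 0;0 0 0 -7 0 0 0;0 0 0 -7 0 0 0"
}}

```text
time_s: 13.1
tcp_pos: [554.0, 4.5, 87.0]
tcp_rot: [-0.0, 1.0, -0.019, 0.0]
wrist_force: [0.6, -0.6, 2.3]
grip_width: 0.5
grip_force: 1.2
```

At 87 mm the key still pushes back with 2.3 N, above the latched height of 85, so it has risen. I'll lift clear and check with a picture.

Emit:
{"fn": "carry_out", "kwargs": {
  "rows": "0 0 0 -40 0 0 0;0 0 0 -90 0 0 0;0 0 0 -140 0 0 0;0 -50 0 -150 0 0 0;0 -100 0 -150 0 0 0;0 -100 0 -150 0 0 0;0 -100 0 -150 0 0 0"
}}

```text
time_s: 13.98
tcp_pos: [454.1, 7.8, 237.0]
tcp_rot: [0.0, 1.0, -0.019, 0.0]
wrist_force: [-0.3, 0.1, 0.1]
grip_width: 0.6
grip_force: 0.0
```

```bash
python3 - <<'E'
from h import *
from cell import viewer,sensors
print(sensors.read_state()['wrist_force'])
i=viewer.get_image('scene')
cv2.imwrite('pics/f.png',cv2.resize(i['frame'][190:310,290:430],(700,600),interpolation=cv2.INTER_CUBIC)[:,:,::-1])
E
```

```text
[-0.34498202  0.09888441  0.09938491]
```

View pics/f.png

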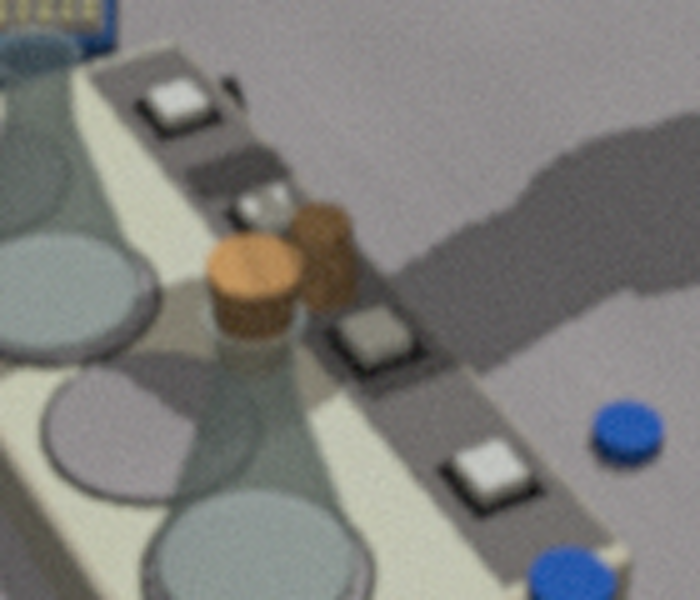

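All four caps show raised: key 3 at (265,205) now stands higher in its bezel than before, and the cork and flasks have not moved.

```bash
python3 -c "
from cell import ticket; print(ticket.finish_job())"
```

```text
the job is handed in; nothing more can be done
None
```

I tapped all four keys from left to right and found the third one latched. I pressed it until it clicked and it sprang back up, so all four keys now stand up; the cork and flasks look unmoved, and the job is handed in.

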